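# Switch on the listening corner

## Robot

A 6-joint arm with a two-finger parallel gripper is mounted at the origin on the work surface. World frame = base frame: x ahead of the robot, y to its left, z up, the work surface at z = 0. Lengths are in m, angles in rad, forces in N, time in s.
With the tool pointing down it reaches from about 0.275 to 0.725 m from the base axis. Payload 15.9 kg.
Tool frame: the origin (TCP) lies at the very end of the fingers, on their centre line; the grasp point (between the pads) lies 19 mm behind it; y points along the fingers, x is the direction in which the jaws open and shut, and the axes are right-handed (so a half turn about y gives the same grasp; the last joint's range is limited). The gripper opens to 85 mm and grips with 20 to 120 N. Pads are 22 mm wide; open, the fingers measure 114 mm over their backs; the gripper's body (76 mm by 85 mm) begins 54 mm behind the grasp point. The pads swing forward as they close: fully open they stand 13 mm farther back than shut.
Start: joints at [1.179, 0.213, -0.034, 1.323, 0, 1.571], TCP at [0.191, 0.462, 0.231] pointing down, gripper open.
Joint ranges: [-2.98, 2.98], [-0.74, 1.72], [-1.14, 1.35], [-2.1, 2.04], [-1.57, 1.44], [-3.14, 3.14]. Speed limits (rad/s): [1.89, 1.89, 2.39, 2.57, 3.14, 3.14].

## Interface

Orientations are given as a unit quaternion [x, y, z, w].
In Python, from bench import robot gives the robot as it stands.
- The arm moves only by the tool drive_tool, never from a script. Its argument "motion" is a list of rows, each an object with "travel": the shift along the tool's x, y, z in m, a list of three; "twist": the turn about the tool's y in rad. A call has 1 to 8 rows; each row is the pose to reach, as a shift and turn from the pose commanded when the call began, along the tool's axes at that moment; what a row does not reach only later rows make up. A row lasts 1/10 s, in which the tool goes at most 50 mm and 8.59 degrees, less where a joint would pass 70% of its speed; a pose out of reach is approached as far as the arm can. A call with a gripper value outside its range is refused whole. "claw" is the opening, from -1 (shut) to 1 (fully open), set as the call begins (left out, the last holds). The fingers move at their own pace and stop on an object; the grip force is fixed at half the most. Time passes only in rows, so rows that repeat a pose let the fingers close. It gives the time, the measured TCP pose, the force and the opening at its end, in the units of the state.
- robot.get_obs(): the state, without advancing time (a new reading comes with each control period).
- robot.snapshot(name): name is "scene" or "top" or "wrist"; returns (picture, depth): 400x640x3 uint8, red, green, blue; 400x640 float32, m along the optical axis (not along the pixel's ray), 0 where there is no reading.
- robot.get_calibration(name): a dict with "mtx" (3x3 intrinsics, pixels), "world_to_cam" (4x4, takes a point from world to camera coordinates). Camera axes: x right, y down, z forward; pixel columns grow to the right and rows downward; lengths in m; the calibration is good to about 2 mm. A picture is of the moment at which its call begins: read the wrist's pose just before it. get_calibration takes no time and is no camera call; for the wrist camera it gives the pose at the moment of the call.
- robot.close_job(): hands the job in, once; it reports no verdict.
Trained networks look in the newest picture that a camera, given by its name, has taken for a name from the list of things; names that differ only in an ending like _2 or _b are one class to them, and where a whole thing is asked for, a point or a joint stands for the part that bears it (a point fixed in the world has none). Each returns a list of dicts, best first, with "conf" (0 to 1); they miss things now and then, are a little off and sometimes report something else, mostly with a low value. They report only what shows in the picture. A call takes as long as a camera call.
- robot.outline_of(camera, name): "region" (400x640 bool, what is visible of it).
- robot.place_of(camera, name): "xyz" ([x, y, z] in m, in world coordinates, good to about 4 mm: a listed point, or the origin of a listed thing).
The state is a dict: "time": time; "joint_pos": joint angles; "joint_vel": joint speeds; "joint_efforts": joint torques, N m; "tcp_pos": TCP position; "tool_rot": TCP orientation; "force": force on the tool from outside, world axes, zero at the start; "wrist_torque": the same for the moment, N m; "grip_width": opening from 0.0 (shut) to 1.0 (fully open).
Only numpy, scipy, OpenCV 4.12 (cv2) and the standard library are available. Lean on these libraries where they do the work, as an engineer would, in place of code of your own. Each camera call takes 0.05 s, during which the arm holds its last target.

## Task

Get the children's listening corner going: with a fingertip, lightly press the red key on the white wireless hub, then the green key on the yellow story player, and last the blue key on the grey speaker, so that the speaker does not pop. Press each key well down, where it stays by itself. Do not pick up or shift any of the three devices, and leave the pencil cup, stapler, hole punch and jar where they are.

Things in the scene. Friction and masses are not known exactly. Their poses are not given: they have to be found in the camera images.
- hub: The cordless wireless hub: loose white box, 68 mm along its x by 110 mm along its y by 40 mm high, two black antenna stubs 28 mm tall and 10 mm thick at its +x edge near its -y end. Origin: centre of its underside, z up. Its red key is on top at x = 0, y = 28 mm.
- hub_key_top (a point): Centre of the flat top of the wireless hub's red key, 30 mm across; with the key out it lies 54 mm above the desk, and it sinks with the key. z points up.
- hub_key (a joint): The round red push key on top of the wireless hub: travel in metres, 0 = out (standing 14 mm proud of the housing), 0.012 = fully down (2 mm proud). It slides straight down against a steady friction of about 3 N, has no spring and stays where it is left; it has switched on once it is 7 mm down.
- player: The cordless story player: loose yellow box, 68 mm along its x by 100 mm along its y by 55 mm high, with a small dark screen on top. Origin: centre of its underside, z up. Its green key is on top at x = 0, y = -26 mm.
- player_key_top (a point): Centre of the flat top of the story player's green key, 30 mm across; with the key out it lies 69 mm above the desk, and it sinks with the key. z points up.
- player_key (a joint): The round green push key on top of the story player: travel in metres, 0 = out (standing 14 mm proud of the housing), 0.012 = fully down (2 mm proud). It slides straight down against a steady friction of about 3 N, has no spring and stays where it is left; it has switched on once it is 7 mm down.
- speaker: The cordless speaker: loose grey box, 70 mm along its x by 120 mm along its y by 70 mm high, with a dotted grille on top and a round black driver in front. Origin: centre of its underside, z up. Its blue key is on top at x = 0, y = 34 mm.
- speaker_key_top (a point): Centre of the flat top of the speaker's blue key, 30 mm across; with the key out it lies 84 mm above the desk, and it sinks with the key. z points up.
- speaker_key (a joint): The round blue push key on top of the speaker: travel in metres, 0 = out (standing 14 mm proud of the housing), 0.012 = fully down (2 mm proud). It slides straight down against a steady friction of about 3 N, has no spring and stays where it is left; it has switched on once it is 7 mm down.
- cup: White round ceramic pencil cup, loose, 76 mm across and 100 mm high, four pencils reaching up to 165 mm. Origin: centre of its underside.
- stapler: Purple plastic stapler, loose, 36 mm along its x by 130 mm along its y, about 56 mm high. Origin: centre of its underside.
- punch: Small steel hole punch on a black base, loose, 60 mm along its x by 105 mm along its y, about 60 mm high. Origin: centre of its underside.
- jar: Clear glass jar with an orange twist cap, loose, 68 mm across and 95 mm high. Origin: centre of its underside.

How it is judged:
By the outcome, as a careful person would: the job done as asked, in the order asked, and still so for the second after the job is handed in, with the robot touching nothing.
It also fails if it takes over 58 s, if anything falls off the work surface, if the arm or the gripper's body presses on something with over 40 N, if the wrist force passes 120 N, or if a joint passes its speed limit or range.

## Working session

There is one attempt and no reset: what is moved stays moved. The work goes in short steps, Python scripts to look and compute and a tool call to move; the robot and the scene stay as the last step left them, time stands still between calls to the robot, and variables do not carry over. Pictures are saved under pics/ and viewed, and the job is handed in when it is done.

Besides the shell and the picture viewer there is one more tool, called after "Request:" in YAML: its name, and indented under it one key for each argument. drive_tool: Moves the arm, as the interface text tells. Its arguments: {"type":"object","properties":{"motion":{"type":"array"},"claw":{"type":"number"}},"required":["motion"]}

```bash
mkdir -p pics
cat > h.py <<'E'
from bench import robot
import numpy as np, cv2
def snap(n,f):
    p,d=robot.snapshot(n); cv2.imwrite(f'pics/{f}.png',p[:,:,::-1]); return p,d
E
python3 - <<'E'
from h import *
o=robot.get_obs(); print({k:np.round(o[k],3) for k in o})
for c in ['scene','top']:
    p,d=snap(c,c+'1')
    for n in ['hub_key_top','player_key_top','speaker_key_top']:
        r=robot.place_of(c,n); print(c,n,[(np.round(x['xyz'],4),round(x['conf'],2)) for x in r[:2]])
p,d=snap('wrist','wrist1')
print(robot.get_obs()['time'])
E
```

```text
{'time': np.float64(0.0), 'joint_pos': array([ 1.179,  0.213, -0.035,  1.324,  0.   ,  1.571]), 'joint_vel': array([-0.001,  0.001,  0.   ,  0.001, -0.001,  0.   ]), 'joint_efforts': array([ 2.0000e-03, -6.8616e+01,  4.8712e+01,  1.8000e-02,  0.0000e+00,
       -0.0000e+00]), 'tcp_pos': array([0.191, 0.462, 0.231]), 'tool_rot': array([ 0.588,  0.393, -0.393, -0.588]), 'force': array([-0.516, -0.924, -0.41 ]), 'wrist_torque': array([-0.015,  0.003, -0.049]), 'grip_width': np.float64(0.998)}
scene hub_key_top [(array([0.5539, 0.0424, 0.0539]), 0.46)]
scene player_key_top [(array([ 0.5063, -0.2806,  0.0682]), 0.48)]
scene speaker_key_top [(array([0.5247, 0.2873, 0.0811]), 0.53)]
top hub_key_top [(array([0.5566, 0.0442, 0.0481]), 0.57)]
top player_key_top [(array([ 0.5017, -0.2804,  0.0701]), 0.55)]
top speaker_key_top []
0.45
```

View pics/scene1.png

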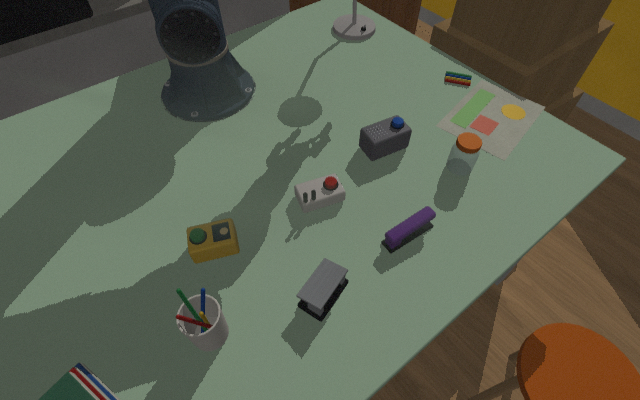

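View pics/top1.png

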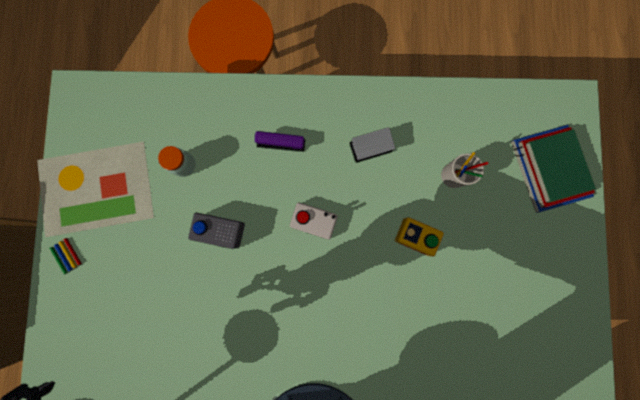

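Run:
```python
from h import *
from scipy.spatial.transform import Rotation as R
o=robot.get_obs(); print(R.from_quat(o['tool_rot']).as_matrix().round(3))
# colour blobs + depth
for c in ['scene','top']:
    p=cv2.imread(f'pics/{c}1.png'); _,d=robot.snapshot(c)
    C=robot.get_calibration(c); K=np.array(C['mtx']); T=np.linalg.inv(np.array(C['world_to_cam']))
    hsv=cv2.cvtColor(p,cv2.COLOR_BGR2HSV)
    for n,hs in dict(red=[(0,8),(172,180)],green=[(45,85)],blue=[(100,125)]).items():
        m=sum(cv2.inRange(hsv,(a,120,60),(b,255,255)) for a,b in hs)
        k,l,s,ce=cv2.connectedComponentsWithStats(m.astype(np.uint8))
        for i in range(1,k):
            if s[i,4]<40: continue
            v,u=np.nonzero(l==i); z=d[v,u]; g=z>0
            P=np.c_[(u-K[0,2])/K[0,0]*z,(v-K[1,2])/K[1,1]*z,z,np.ones_like(z)][g]@T.T
            zz=P[:,2]; top=P[zz>np.percentile(zz,90)-.004]
            print(c,n,s[i],ce[i].round(),'top mean',top[:,:3].mean(0).round(4),'ext',top[:,:2].min(0).round(3),top[:,:2].max(0).round(3))
print(robot.get_obs()['time'])
```

```text
[[ 0.382 -0.    -0.924]
 [ 0.924 -0.     0.382]
 [-0.    -1.    -0.   ]]
scene red [445  79  26   7  76] [457.  82.] top mean [0.4565 0.6389 0.0058] ext [0.423 0.615] [0.487 0.663]
scene red [470 116  28  19 298] [484. 125.] top mean [ 0.6313  0.5467 -0.0012] ext [0.598 0.51 ] [0.663 0.585]
scene red [325 177  12  12 114] [330. 182.] top mean [0.5562 0.0375 0.0521] ext [0.541 0.024] [0.57  0.051]
scene red [176 315  35  13 124] [191. 320.] top mean [ 0.6837 -0.3819  0.1455] ext [ 0.68  -0.385] [ 0.686 -0.379]
scene red [ 69 367  37  33 189] [ 87. 384.] top mean [ 0.6382 -0.5631  0.0358] ext [ 0.596 -0.582] [ 0.68  -0.548]
scene green [177 289  21  28  83] [186. 301.] top mean [ 0.6523 -0.3619  0.1603] ext [ 0.65  -0.364] [ 0.657 -0.359]
scene blue [446  74  25   6  53] [458.  76.] top mean [0.4388 0.6623 0.0058] ext [0.407 0.641] [0.47  0.686]
scene blue [392 117  12  10  92] [397. 122.] top mean [0.5233 0.287  0.0814] ext [0.51  0.273] [0.536 0.3  ]
scene blue [201 288   4  24  81] [202. 299.] top mean [ 0.6726 -0.3303  0.1555] ext [ 0.67  -0.334] [ 0.676 -0.327]
scene blue [ 75 364
[... 842 characters left out ...]
ext [0.521 0.489] [0.602 0.687]
top green [ 50 248  15  26  53] [ 57. 260.] top mean [0.4295 0.6762 0.0091] ext [0.397 0.655] [0.461 0.698]
top blue [514 125  54  23 140] [538. 134.] top mean [ 0.789  -0.5744  0.0182] ext [ 0.753 -0.648] [ 0.816 -0.51 ]
top blue [520 156  17  45  96] [528. 178.] top mean [ 0.6705 -0.5438  0.018 ] ext [ 0.614 -0.561] [ 0.73  -0.523]
top blue [562 194  32  11  83] [577. 199.] top mean [ 0.6184 -0.6668  0.0184] ext [ 0.605 -0.707] [ 0.631 -0.628]
top blue [192 221  13  13 125] [198. 227.] top mean [0.5223 0.2904 0.0828] ext [0.508 0.277] [0.535 0.305]
top blue [ 54 244  17  27 110] [ 62. 257.] top mean [0.4368 0.6642 0.009 ] ext [0.405 0.641] [0.471 0.686]
0.55
```

The scene view shows the hub's red key at (330,182), the player's green key at (198,236) and the speaker's blue key at (397,122). In the top view they are at (302,217), (432,241) and (198,227). The networks and my own depth measurements agree within about 4 mm, and the keys are clear of obstacles. I'll shut the fingers and move above the hub.

Request:
drive_tool:
  motion:
    - {"travel": [-0.251,0.0,-0.4975],"twist": 0}
    - {"travel": [-0.251,0.0,-0.4975],"twist": 0}
    - {"travel": [-0.251,0.0,-0.4975],"twist": 0}
    - {"travel": [-0.251,0.0,-0.4975],"twist": 0}
    - {"travel": [-0.251,0.0,-0.4975],"twist": 0}
    - {"travel": [-0.251,0.0,-0.4975],"twist": 0}
    - {"travel": [-0.251,0.0,-0.4975],"twist": 0}
    - {"travel": [-0.251,0.0,-0.4975],"twist": 0}
  claw: -1

```text
time: 1.35
tcp_pos: [0.4532, 0.1573, 0.2315]
tool_rot: [0.588, 0.393, -0.393, -0.588]
force: [-0.3, 1.6, -0.8]
grip_width: 0.003
```

Request:
drive_tool:
  motion:
    - {"travel": [-0.069,0.05,-0.139],"twist": 0}
    - {"travel": [-0.069,0.05,-0.139],"twist": 0}
    - {"travel": [-0.069,0.05,-0.139],"twist": 0}
    - {"travel": [-0.069,0.05,-0.139],"twist": 0}
    - {"travel": [-0.069,0.05,-0.139],"twist": 0}
    - {"travel": [-0.069,0.05,-0.139],"twist": 0}
    - {"travel": [-0.069,0.05,-0.139],"twist": 0}

```text
time: 2.05
tcp_pos: [0.5539, 0.0434, 0.182]
tool_rot: [0.588, 0.394, -0.393, -0.587]
force: [-0.3, -0.0, -0.3]
grip_width: -0.001
```

```bash
cat > w.py <<'E'
from h import *
import sys
from scipy.spatial.transform import Rotation as R
tag,n=sys.argv[1:3]
o=robot.get_obs(); C=robot.get_calibration('wrist')
p,d=snap('wrist',tag)
K=np.array(C['mtx']); T=np.linalg.inv(np.array(C['world_to_cam']))
hsv=cv2.cvtColor(p,cv2.COLOR_RGB2HSV)
rng=dict(hub=[(0,8),(172,180)],player=[(45,85)],speaker=[(100,125)])[n]
m=sum(cv2.inRange(hsv,(a,90,30),(b,255,255)) for a,b in rng)
k,l,s,ce=cv2.connectedComponentsWithStats(m.astype(np.uint8))
for i in range(1,k):
    if s[i,4]<150: continue
    v,u=np.nonzero(l==i); z=d[v,u]; g=z>0
    if g.sum()<50: continue
    P=(np.c_[(u-K[0,2])/K[0,0]*z,(v-K[1,2])/K[1,1]*z,z,np.ones_like(z)][g]@T.T)[:,:3]
    zz=P[:,2]; t=P[zz>np.percentile(zz,90)-.004]
    print(s[i],ce[i].round(),'top',np.median(t[:,2]).round(4),'ctr',((t.min(0)+t.max(0))/2).round(4),'mean',t.mean(0).round(4),'ext',np.ptp(t,axis=0).round(3))
try: print([(np.round(x['xyz'],4),round(x['conf'],2)) for x in robot.place_of('wrist',n+'_key_top')[:2]])
except Exception as e: print(e)
o=robot.get_obs(); print(o['tcp_pos'].round(4),o['force'].round(1),o['time'])
E
python3 w.py wr_hub hub
```

```text
[ 298  167   38   39 1156] [317. 186.] top 0.0541 ctr [0.5539 0.0415 0.0536] mean [0.5535 0.0416 0.0541] ext [0.029 0.029 0.005]
[(array([0.5535, 0.0404, 0.0546]), 0.8)]
[0.554  0.0434 0.182 ] [-0.9 -0.9  0.4] 2.15
```

View pics/wr_hub.png

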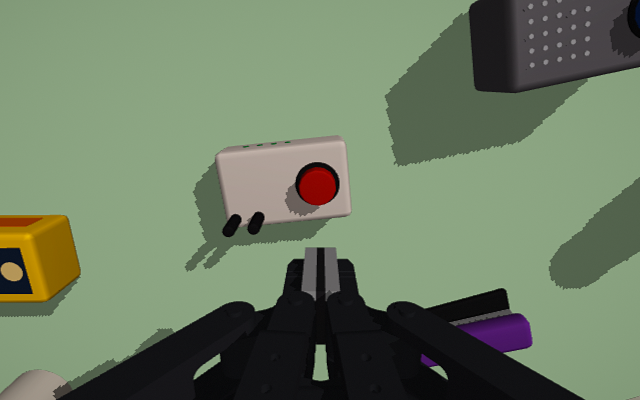

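The wrist view shows the red key at pixel (317,184), top at z=0.054, 2 mm off the tool axis. I'll lower to just above it.

Request:
drive_tool:
  motion:
    - {"travel": [-0.002,0.04,-0.001],"twist": 0}
    - {"travel": [-0.002,0.08,-0.001],"twist": 0}
    - {"travel": [-0.002,0.105,-0.001],"twist": 0}
    - {"travel": [-0.002,0.116,-0.001],"twist": 0}
    - {"travel": [-0.002,0.12,-0.001],"twist": 0}
    - {"travel": [-0.002,0.12,-0.001],"twist": 0}

```text
time: 2.75
tcp_pos: [0.5549, 0.0404, 0.0621]
tool_rot: [0.588, 0.394, -0.393, -0.588]
force: [0.1, 0.4, -0.3]
grip_width: -0.003
```

Request:
drive_tool:
  motion:
    - {"travel": [0,0.002,0],"twist": 0}
    - {"travel": [0,0.005,0],"twist": 0}
    - {"travel": [0,0.008,0],"twist": 0}
    - {"travel": [0,0.011,0],"twist": 0}
    - {"travel": [0,0.013,0],"twist": 0}
    - {"travel": [0,0.013,0],"twist": 0}

```text
time: 3.35
tcp_pos: [0.5544, 0.0401, 0.0481]
tool_rot: [-0.588, -0.393, 0.393, 0.588]
force: [-0.7, 0.2, -0.1]
grip_width: -0.002
```

Request:
drive_tool:
  motion:
    - {"travel": [0,0.001,0],"twist": 0}
    - {"travel": [0,0.003,0],"twist": 0}
    - {"travel": [0,0.0045,0],"twist": 0}

```text
time: 3.65
tcp_pos: [0.5544, 0.0401, 0.0437]
tool_rot: [0.588, 0.393, -0.393, -0.588]
force: [-0.6, 0.1, 2.9]
grip_width: 0.002
```

Request:
drive_tool:
  motion:
    - {"travel": [0,0.001,0],"twist": 0}
    - {"travel": [0,0.0015,0],"twist": 0}

```text
time: 3.85
tcp_pos: [0.5544, 0.0401, 0.0422]
tool_rot: [-0.588, -0.393, 0.393, 0.588]
force: [0.5, -0.8, 2.2]
grip_width: 0.001
```

Request:
drive_tool:
  motion:
    - {"travel": [0,-0.03,0],"twist": 0}
    - {"travel": [0,-0.07,0],"twist": 0}
    - {"travel": [0,-0.12,0],"twist": 0}
    - {"travel": [0,-0.14,0],"twist": 0}
    - {"travel": [0,-0.14,0],"twist": 0}

```text
time: 4.35
tcp_pos: [0.556, 0.0402, 0.1854]
tool_rot: [0.589, 0.395, -0.392, -0.587]
force: [-0.2, 0.3, 0.1]
grip_width: -0.002
```

```bash
python3 w.py wr_hub2 hub
```

```text
[302 161  36  35 953] [319. 178.] top 0.0423 ctr [0.5542 0.0409 0.0423] mean [0.5538 0.0411 0.0422] ext [0.03  0.03  0.005]
[(array([0.5506, 0.0428, 0.0401]), 0.63)]
[0.5543 0.0401 0.1819] [-0.2  0.3  0.2] 4.45
```

View pics/wr_hub2.png

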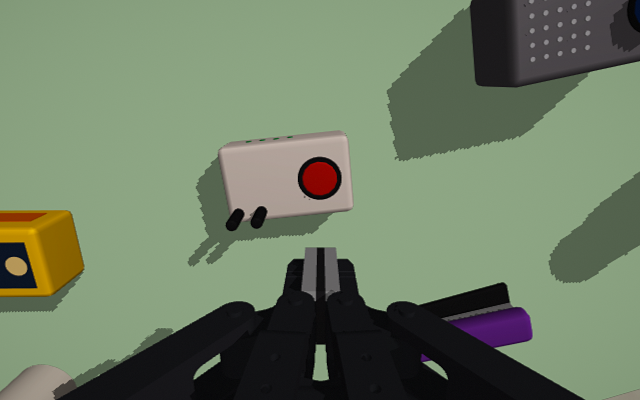

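The red key is down: its top is at z=0.0423 and the hub hasn't shifted. Next is the player.

Request:
drive_tool:
  motion:
    - {"travel": [-0.315,0,-0.076],"twist": 0}
    - {"travel": [-0.315,0,-0.076],"twist": 0}
    - {"travel": [-0.315,0,-0.076],"twist": 0}
    - {"travel": [-0.315,0,-0.076],"twist": 0}
    - {"travel": [-0.315,0,-0.076],"twist": 0}
    - {"travel": [-0.315,0,-0.076],"twist": 0}
    - {"travel": [-0.315,0,-0.076],"twist": 0}
    - {"travel": [-0.315,0,-0.076],"twist": 0}

```text
time: 5.25
tcp_pos: [0.5028, -0.2827, 0.1802]
tool_rot: [-0.588, -0.391, 0.393, 0.589]
force: [1.2, 1.2, -0.1]
grip_width: 0.001
```

```bash
python3 w.py wr_pl player
```

```text
[ 306  168   40   41 1293] [326. 188.] top 0.0691 ctr [ 0.5021 -0.2774  0.0686] mean [ 0.5016 -0.2774  0.0691] ext [0.029 0.029 0.005]
[(array([ 0.504 , -0.281 ,  0.0713]), 0.75)]
[ 0.5037 -0.2799  0.1808] [-0.2  0.4 -0.1] 5.35
```

View pics/wr_pl.png

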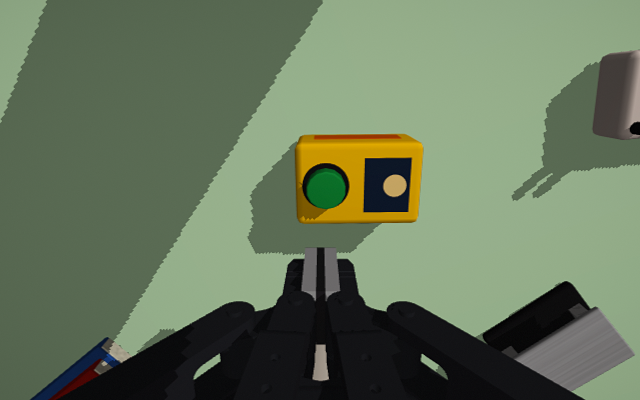

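The green key is at pixel (326,188), top at z=0.069. The arm was still settling, so I'll measure again.

```bash
python3 w.py wr_pl2 player
```

```text
[ 302  168   40   41 1285] [321. 188.] top 0.0691 ctr [ 0.5022 -0.2775  0.0685] mean [ 0.5016 -0.2774  0.0691] ext [0.029 0.029 0.005]
[(array([ 0.5022, -0.2774,  0.0675]), 0.97)]
[ 0.5042 -0.279   0.1815] [-0.   0.8 -1.5] 5.45
```

Request:
drive_tool:
  motion:
    - {"travel": [0.0005,0.04,0.0025],"twist": 0}
    - {"travel": [0.0005,0.075,0.0025],"twist": 0}
    - {"travel": [0.0005,0.096,0.0025],"twist": 0}
    - {"travel": [0.0005,0.104,0.0025],"twist": 0}
    - {"travel": [0.0005,0.105,0.0025],"twist": 0}
    - {"travel": [0.0005,0.105,0.0025],"twist": 0}

```text
time: 6.05
tcp_pos: [0.503, -0.2784, 0.0783]
tool_rot: [0.588, 0.394, -0.393, -0.587]
force: [-0.7, -0.5, 0.3]
grip_width: 0.002
```

Request:
drive_tool:
  motion:
    - {"travel": [0,0.003,0],"twist": 0}
    - {"travel": [0,0.006,0],"twist": 0}
    - {"travel": [0,0.009,0],"twist": 0}
    - {"travel": [0,0.012,0],"twist": 0}
    - {"travel": [0,0.015,0],"twist": 0}
    - {"travel": [0,0.017,0],"twist": 0}
    - {"travel": [0,0.017,0],"twist": 0}

```text
time: 6.75
tcp_pos: [0.5022, -0.2786, 0.06]
tool_rot: [-0.588, -0.393, 0.393, 0.588]
force: [-0.7, -0.5, -0.7]
grip_width: -0.002
```

Request:
drive_tool:
  motion:
    - {"travel": [0,0.001,0],"twist": 0}
    - {"travel": [0,0.002,0],"twist": 0}
    - {"travel": [0,0.0028,0],"twist": 0}

```text
time: 7.05
tcp_pos: [0.5022, -0.2786, 0.0574]
tool_rot: [-0.588, -0.393, 0.393, 0.588]
force: [0.1, -0.0, 3.8]
grip_width: -0.005
```

Request:
drive_tool:
  motion:
    - {"travel": [0,-0.03,0],"twist": 0}
    - {"travel": [0,-0.07,0],"twist": 0}
    - {"travel": [0,-0.11,0],"twist": 0}
    - {"travel": [0,-0.125,0],"twist": 0}
    - {"travel": [0,-0.125,0],"twist": 0}

```text
time: 7.55
tcp_pos: [0.5033, -0.2792, 0.1849]
tool_rot: [0.589, 0.394, -0.392, -0.587]
force: [0.3, 0.3, -1.0]
grip_width: -0.002
```

```bash
python3 w.py wr_pl3 player
```

```text
[ 303  167   37   36 1041] [321. 184.] top 0.0575 ctr [ 0.5022 -0.2778  0.0577] mean [ 0.502  -0.2776  0.0575] ext [0.029 0.029 0.005]
[(array([ 0.5026, -0.2779,  0.056 ]), 0.97)]
[ 0.5022 -0.2785  0.1819] [-0.2  0.5 -1.3] 7.65
```

View pics/wr_pl3.png

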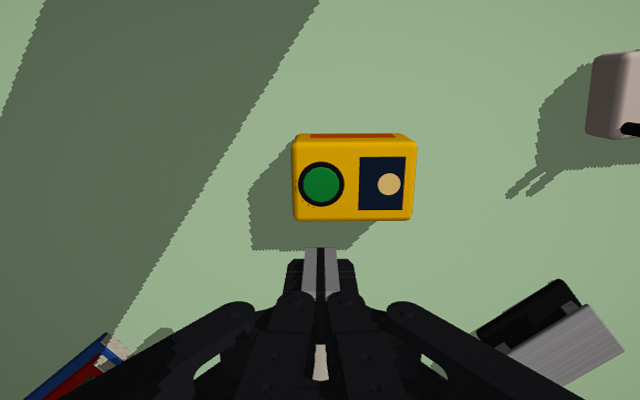

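The green key is down: its top is at z=0.0575 and the player hasn't moved. On to the speaker.

Request:
drive_tool:
  motion:
    - {"travel": [0.532,0,0.197],"twist": 0}
    - {"travel": [0.532,0,0.197],"twist": 0}
    - {"travel": [0.532,0,0.197],"twist": 0}
    - {"travel": [0.532,0,0.197],"twist": 0}
    - {"travel": [0.532,0,0.197],"twist": 0}
    - {"travel": [0.532,0,0.197],"twist": 0}
    - {"travel": [0.532,0,0.197],"twist": 0}
    - {"travel": [0.532,0,0.197],"twist": 0}

```text
time: 8.45
tcp_pos: [0.5161, 0.123, 0.1811]
tool_rot: [-0.588, -0.392, 0.394, 0.588]
force: [2.8, -0.3, -0.6]
grip_width: -0.0
```

Request:
drive_tool:
  motion:
    - {"travel": [0.155,0,0.057],"twist": 0}
    - {"travel": [0.155,0,0.057],"twist": 0}
    - {"travel": [0.155,0,0.057],"twist": 0}
    - {"travel": [0.155,0,0.057],"twist": 0}
    - {"travel": [0.155,0,0.057],"twist": 0}
    - {"travel": [0.155,0,0.057],"twist": 0}
    - {"travel": [0.155,0,0.057],"twist": 0}

```text
time: 9.15
tcp_pos: [0.5236, 0.2847, 0.1821]
tool_rot: [0.588, 0.392, -0.393, -0.588]
force: [0.5, 1.0, 0.7]
grip_width: 0.001
```

```bash
python3 w.py wr_sp speaker
```

```text
[ 306  169   43   43 1438] [327. 190.] top 0.0841 ctr [0.5214 0.2915 0.0837] mean [0.5209 0.2917 0.0841] ext [0.029 0.03  0.006]
[(array([0.5181, 0.2949, 0.0831]), 0.98)]
[0.5238 0.2849 0.1825] [0.1 0.3 0.3] 9.25
```

View pics/wr_sp.png

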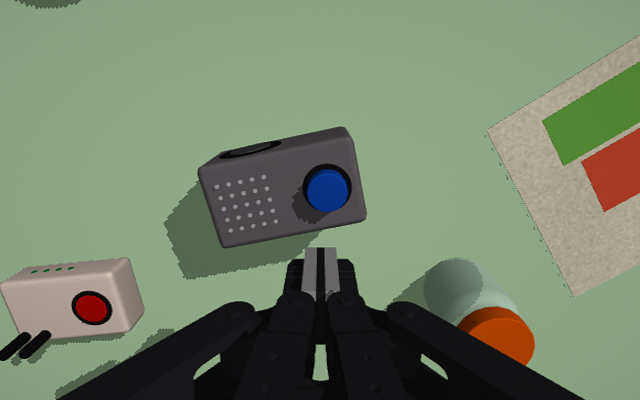

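The blue key is at pixel (327,190), top at z=0.084. The jar is lower than the gripper body will be, so it's clear.

Request:
drive_tool:
  motion:
    - {"travel": [0.0055,0.03,0.005],"twist": 0}
    - {"travel": [0.0055,0.065,0.005],"twist": 0}
    - {"travel": [0.0055,0.083,0.005],"twist": 0}
    - {"travel": [0.0055,0.09,0.005],"twist": 0}
    - {"travel": [0.0055,0.091,0.005],"twist": 0}
    - {"travel": [0.0055,0.091,0.005],"twist": 0}

```text
time: 9.85
tcp_pos: [0.5217, 0.293, 0.0926]
tool_rot: [0.588, 0.393, -0.393, -0.588]
force: [0.2, 0.7, 0.2]
grip_width: -0.003
```

Request:
drive_tool:
  motion:
    - {"travel": [0,0.003,0],"twist": 0}
    - {"travel": [0,0.006,0],"twist": 0}
    - {"travel": [0,0.009,0],"twist": 0}
    - {"travel": [0,0.012,0],"twist": 0}
    - {"travel": [0,0.015,0],"twist": 0}
    - {"travel": [0,0.0165,0],"twist": 0}
    - {"travel": [0,0.0165,0],"twist": 0}

```text
time: 10.55
tcp_pos: [0.521, 0.2931, 0.0747]
tool_rot: [-0.588, -0.393, 0.393, 0.588]
force: [-0.0, 0.2, -0.2]
grip_width: -0.001
```

Request:
drive_tool:
  motion:
    - {"travel": [0,0.001,0],"twist": 0}
    - {"travel": [0,0.002,0],"twist": 0}
    - {"travel": [0,0.0025,0],"twist": 0}

```text
time: 10.85
tcp_pos: [0.521, 0.2931, 0.0724]
tool_rot: [-0.588, -0.393, 0.393, 0.588]
force: [-0.0, 0.1, 3.4]
grip_width: 0.0
```

Request:
drive_tool:
  motion:
    - {"travel": [0,-0.03,0],"twist": 0}
    - {"travel": [0,-0.07,0],"twist": 0}
    - {"travel": [0,-0.11,0],"twist": 0}
    - {"travel": [0,-0.12,0],"twist": 0}
    - {"travel": [0,-0.12,0],"twist": 0}
    - {"travel": [0,-0.12,0],"twist": 0}

```text
time: 11.45
tcp_pos: [0.5207, 0.2929, 0.1911]
tool_rot: [-0.588, -0.393, 0.394, 0.588]
force: [0.3, 0.5, 0.7]
grip_width: -0.001
```

```bash
python3 w.py wr_sp2 speaker; python3 -c "
from h import *
snap('scene','scene2')
for n in ['hub','player','speaker']:
    robot.snapshot('top'); print(n,[(np.round(x['xyz'],4),round(x['conf'],2)) for x in robot.place_of('scene',n+'_key_top')[:1]])
print(robot.get_obs()['time'])"
```

```text
[ 299  174   39   36 1094] [318. 192.] top 0.0724 ctr [0.5217 0.2914 0.0723] mean [0.5212 0.2914 0.0725] ext [0.029 0.029 0.005]
[(array([0.5197, 0.2952, 0.0729]), 0.91)]
[0.5204 0.2927 0.1907] [ 0.8 -0.8  0.7] 11.55
hub [(array([0.5535, 0.0415, 0.0421]), 0.48)]
player [(array([ 0.5453,  0.0168, -0.0029]), 0.68)]
speaker [(array([0.5241, 0.2895, 0.072 ]), 0.62)]
11.9
```

View pics/wr_sp2.png

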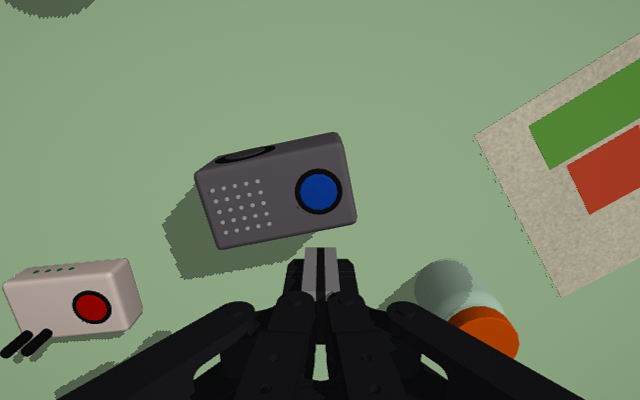

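View pics/scene2.png

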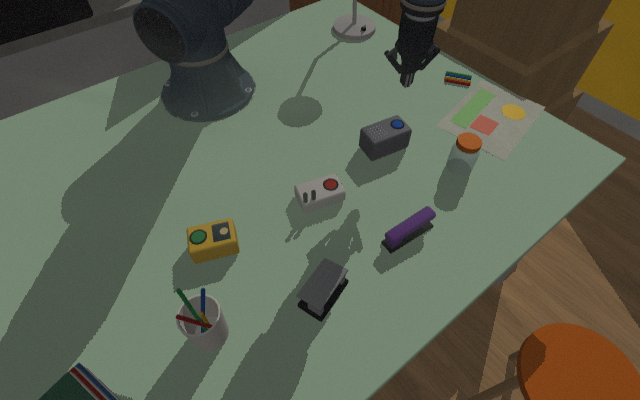

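In the scene view all three keys are down: red (331,185), green (198,237) and blue (398,124). Everything is in place and the arm is clear, so I'm handing in.

```bash
python3 -c "
from bench import robot
print(robot.close_job())"
```

```text
the job is handed in; nothing more can be done
None
```

I pressed the red hub key, then the green player key, then the blue speaker key with the closed fingertips. I handed the job in at about 12 s with the arm clear of everything.

| Key | Top before (m) | Top after (m) | Travel (mm) |
|---|---|---|---|
| Red (hub) | 0.054 | 0.042 | about 11.5–12 |
| Green (player) | 0.069 | 0.0575 | about 11.5–12 |
| Blue (speaker) | 0.084 | 0.0724 | about 11.5–12 |

- **Forces:** the tool force readings never exceeded about 4 N.
- **Devices and other objects:** the key centres stayed within 1 mm of where they started. The cup, stapler, punch and jar look unmoved in the last scene picture; I judged that by eye and did not measure it.
- **Check that disagreed:** in the last scene picture the network placed the player's key at (0.545, 0.017, -0.003), which is plainly wrong. The wrist camera, measured after the press, and the scene picture itself both show the key pressed and in place.

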